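# Turn the parts carousel to the red-capped fitting

## Task

Gently turn the parts carousel on the assembly bench by pushing one of the black pegs at its rim with the fingertips, until the red-capped fitting stands squarely in front, lined up with the yellow pointer, and leave the carousel standing still. Do not touch or lift any of the fittings, which stay standing in their nests, and leave the tumbler, the lever handle and the screwdriver where they are.

Things in the scene. Friction and masses are not known exactly. Their poses are not given: they have to be found in the camera images.
- stand: Dark steel carousel stand fixed to the bench: plate 220 x 220 x 12 mm with a tongue 60 mm wide along its own -x, ending 192 mm from the origin. On the tongue a yellow triangular pointer whose tip reaches the deck's edge marks the front. Origin on the bench below the turning axis; the pointer lies along the stand's own -x, towards the robot within 0.35 rad.
- carousel: Grey round deck, 280 mm across, 12 mm thick, top 30 mm above the bench. Origin on its vertical axis at the underside; z up. Turns either way without stops; about 1 N at the rim moves it, drag stops it within a few degrees. Five blue hexagonal nests, 14 mm high, 46 mm across, centres 75 mm from the axis at 36, 108, 180, 252, 324 degrees from its own x; steel hub 36 mm across, 12 mm high.
- carousel_peg (a point): Foot of one of the five equal black finger pegs, on the deck's top face. Pegs are upright, 14 mm in diameter, 45 mm tall (tops 75 mm above the bench), fixed to the deck near its rim, centres 128 mm from the axis, halfway between nests: at 0 (this one), 72, 144, 216 and 288 degrees from the carousel's own x axis, counter-clockwise from above.
- fitting_red: The wanted fitting, with the only red cap: loose brass pipe fitting standing upright in one of the five nests: foot 36 mm across, steel hexagon collar 38 mm across flats (44 mm over the corners) from 18 to 30 mm up, cap 32 mm across on top, 58 mm tall; origin at the centre of its underside, z up. It starts in any of four of the nests.
- fitting_black0: Fitting with a black cap: loose brass pipe fitting standing upright in one of the five nests: foot 36 mm across, steel hexagon collar 38 mm across flats (44 mm over the corners) from 18 to 30 mm up, cap 32 mm across on top, 58 mm tall; origin at the centre of its underside, z up. 
- fitting_black1: Fitting with a black cap: loose brass pipe fitting standing upright in one of the five nests: foot 36 mm across, steel hexagon collar 38 mm across flats (44 mm over the corners) from 18 to 30 mm up, cap 32 mm across on top, 58 mm tall; origin at the centre of its underside, z up. 
- fitting_black2: Fitting with a black cap: loose brass pipe fitting standing upright in one of the five nests: foot 36 mm across, steel hexagon collar 38 mm across flats (44 mm over the corners) from 18 to 30 mm up, cap 32 mm across on top, 58 mm tall; origin at the centre of its underside, z up. 
- fitting_black3: Fitting with a black cap: loose brass pipe fitting standing upright in one of the five nests: foot 36 mm across, steel hexagon collar 38 mm across flats (44 mm over the corners) from 18 to 30 mm up, cap 32 mm across on top, 58 mm tall; origin at the centre of its underside, z up. 
- tumbler: Bystander: light-coloured drinking tumbler with black lid, upright, 72 mm across, 137 mm tall (small knob to 141 mm); beside the carousel on the bench. Origin at the centre of its underside.
- lever_handle: Bystander: loose black plastic lever handle lying on the bench, about 145 mm long along its x, 42 mm wide at the round head (-x end), 28 mm high. Origin on the bench 55 mm from the head's centre.
- screwdriver: Bystander: green-handled screwdriver lying on the bench, handle to its -x, about 150 mm long, under 40 mm high.

How it is judged:
By the outcome, as a careful person would: the job done as asked, in the order asked, and still so for the second after the job is handed in, with the robot touching nothing.
It also fails if it takes over 45 s, if anything falls off the work surface, if the arm or the gripper's body presses on something with over 40 N, if the wrist force passes 120 N, or if a joint passes its speed limit or range.

## Robot

A 7-joint arm with a two-finger parallel gripper is mounted at the origin on the work surface. World frame = base frame: x ahead of the robot, y to its left, z up, the work surface at z = 0. Lengths are in m, angles in degrees, forces in N, time in s.
With the tool pointing down it reaches from about 0.425 to 0.925 m from the base axis. Payload 6.8 kg.
Tool frame: the origin (TCP) lies midway between the tips of the shut fingers; the grasp point (between the pads) lies 19 mm behind it; z points along the fingers, y is the direction in which the jaws open and shut (so a half turn about z gives the same grasp; the last joint's range is limited). The gripper opens to 88 mm and grips with 3 to 60 N. Pads are 20 mm wide; open, the fingers measure 115 mm over their backs; the gripper's body (75 mm by 178 mm) begins 61 mm behind the grasp point.
Start: joints at [64.796, 27.33, 1.283, 89.118, -0.659, 63.558, -4.761], TCP at [0.22, -0.638, 0.223] pointing down, gripper open.
Joint ranges: [-169.35, 169.35], [-19.33, 120.38], [-80.79, 83.38], [13.8, 139.57], [-78.32, 258.32], [9.67, 109.79], [-169.56, 169.56]. Speed limits (degrees/s): [136.94, 136.94, 180, 180, 180, 180, 180].

## Interface

Orientations are given as [roll, pitch, yaw] about the fixed x, y, z axes, in that order (R = Rz(yaw) Ry(pitch) Rx(roll)).
In Python, from bench import robot gives the robot as it stands. The module is installed in compiled form; this text tells all that it offers.
- The arm moves only by the tool servo_tool, never from a script. Its argument "steps" is a list that holds one entry, the list of rows, each a list of 7 numbers: the turn, a rotation vector about the tool's x, y, z in degrees, then the shift along the tool's x, y, z in cm, then the opening in per cent of the stroke, from 0 (shut) to 100 (fully open). A call has 1 to 5 rows; each row shifts and turns the commanded pose from where the row before left it, along the tool's axes as they then stand; what a row does not reach is not made up. A row lasts 1/10 s, in which the tool goes at most 50 mm and 8.59 degrees, less where a joint would pass 70% of its speed; a pose out of reach is approached as far as the arm can. A call with a gripper value outside its range is refused whole. The fingers move at their own pace and stop on an object; the grip force is fixed at half the most. Time passes only in rows, so rows that do not move let the fingers close. It gives the time, the measured TCP pose, the force and the opening at its end, in the units of the state.
- robot.get_state(): the state, without advancing time (a new reading comes with each control period).
- robot.read_camera(name): name is "scene" or "top"; returns the picture (400x640x3 uint8, red, green, blue); there is no depth.
- robot.camera_params(name): a dict with "fx", "fy", "cx", "cy" (pixels), "R" (3x3) and "t" (3): a world point X has camera coordinates R X + t. Camera axes: x right, y down, z forward; pixel columns grow to the right and rows downward; lengths in m; the calibration is good to about 2 mm. A picture is of the moment at which its call begins. camera_params takes no time and is no camera call.
- robot.finish_job(): hands the job in, once; it reports no verdict.
The state is a dict: "time": time; "joints": joint angles; "joint_velocities": joint speeds; "tau": joint torques, N m; "position": TCP position; "ee_rot": TCP orientation; "wrist_force": force on the tool from outside, world axes, zero at the start; "ft_torque": the same for the moment, N m; "width": opening from 0.0 (shut) to 1.0 (fully open).
Only numpy, scipy, OpenCV 4.12 (cv2) and the standard library are available. Lean on these libraries where they do the work, as an engineer would, in place of code of your own. Each camera call takes 0.05 s, during which the arm holds its last target.

## Working session

There is one attempt and no reset: what is moved stays moved. The work goes in short steps, Python scripts to look and compute and a tool call to move; the robot and the scene stay as the last step left them, time stands still between calls to the robot, and variables do not carry over. Pictures are saved under pics/ and viewed, and the job is handed in when it is done.

Besides the shell and the picture viewer there is one more tool, called after "Call:" as name(argument=value, ...) on one line, values as JSON. servo_tool: Moves the arm, as the interface text tells. Its arguments: {"type":"object","properties":{"steps":{"type":"array"}},"required":["steps"]}

```bash
mkdir -p pics
python3 - <<'E'
from bench import robot
import cv2
for n in("scene","top"):
    p=robot.camera_params(n);print(n,p)
    cv2.imwrite(f"pics/{n}0.png",robot.read_camera(n)[:,:,::-1])
print(robot.get_state())
E
```

```text
scene {'fx': 384.4422345803793, 'fy': 384.4422345803793, 'cx': 321.4470626743357, 'cy': 199.67134071445622, 'R': array([[-0.32097441,  0.94701728,  0.01156259],
       [ 0.78078586,  0.27150385, -0.56272471],
       [-0.53604932, -0.17159232, -0.82656349]]), 't': array([ 0.1534834 , -0.43238219,  1.13651951])}
top {'fx': 423.53162911244647, 'fy': 423.53162911244647, 'cx': 320.22963352463813, 'cy': 205.8108822895754, 'R': array([[-0.02261903, -0.9997327 ,  0.00478543],
       [-0.99469073,  0.02202377, -0.10052514],
       [ 0.10039288, -0.0070338 , -0.99492301]]), 't': array([0.03575478, 0.54580241, 0.94177777])}
{'time': 0.1, 'joints': array([64.79593208, 27.37247919,  1.28242205, 89.17091063, -0.65843265,
       63.55944467, -4.76048897]), 'joint_velocities': array([-0.0130886 , -0.11505228,  0.02647475, -0.08974585,  0.00960609,
       -0.05523777,  0.13713158]), 'tau': array([ 3.41095372e-03, -5.84091997e+01,  1.53960574e+00, -2.73313379e+01,
       -5.42449672e-02,  1.30954830e-02,  3.53952430e-05]), 'position': array([ 0.21966079, -0.63768519,  0.22177591]), 'ee_rot': array([-1.79904913e+02,  8.43842802e-03,  1.90105360e+01]), 'wrist_force': array([-0.83606042,  0.24491988, -0.12095927]), 'ft_torque': array([ 0.00987302,  0.02486635, -0.00503345]), 'width': 0.9971109947325627}
```

View pics/scene0.png

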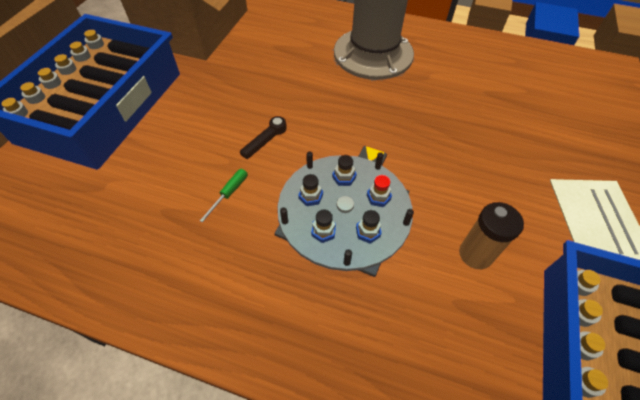

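View pics/top0.png

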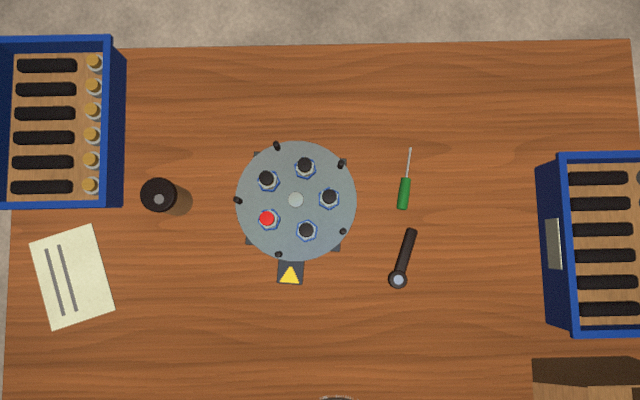

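Run:
```python
import cv2
a=cv2.imread("pics/top0.png")[130:295,215:375]
cv2.imwrite("pics/c0.png",cv2.resize(a,None,fx=3.6,fy=3.6,interpolation=cv2.INTER_CUBIC))
```

```text
(no output)
```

View pics/c0.png

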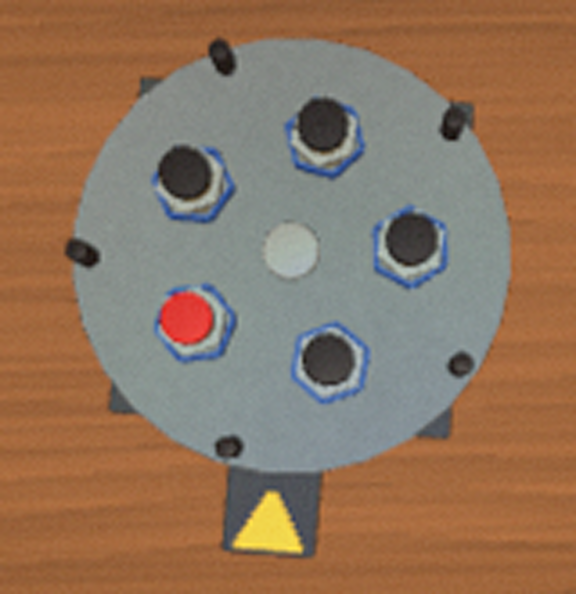

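```bash
cat > h.py <<'E'
from bench import robot
import numpy as np, cv2
from scipy.optimize import least_squares
P={n:robot.camera_params(n) for n in("top","scene")}
def w(n,u,v,z):
    p=P[n];R=p["R"];c=-R.T@p["t"];d=R.T@np.array([(u-p["cx"])/p["fx"],(v-p["cy"])/p["fy"],1]);return (c+d*(z-c[2])/d[2])
def proj(n,X):
    p=P[n];q=np.atleast_2d(X)@p["R"].T+p["t"];return np.c_[q[:,0]/q[:,2]*p["fx"]+p["cx"],q[:,1]/q[:,2]*p["fy"]+p["cy"]]
def cr(c,o=(215,130),s=3.6): return o[0]+(c[0]+.5)/s-.5,o[1]+(c[1]+.5)/s-.5
def deck(n,img):
    # deck blob: greyish-cyan
    h=cv2.cvtColor(img,cv2.COLOR_BGR2HSV)
    return h
E
python3 - <<'E'
from h import *
print("cam",-P["top"]["R"].T@P["top"]["t"])
pt=lambda c,z: w("top",*cr(c),z)
hub=pt((291,249),.042);print("hub",hub)
for z in(.088,.092):
  L=[pt(c,z) for c in[(187,319),(328,359),(411,239),(323,124),(186,173)]]
  ctr=np.mean(L,0);print("caps ctr",ctr)
  for l in L:
    d=l-ctr;print(np.hypot(*d[:2]).round(4),np.degrees(np.arctan2(d[1],d[0])).round(2))
L=[pt(c,.03) for c in[(89,258),(227,73),(448,134),(457,370),(231,453)]]
for l in L:
    d=l-hub;print("pegfoot",np.hypot(*d[:2]).round(4),np.degrees(np.arctan2(d[1],d[0])).round(2))
L=[pt(c,.075) for c in[(75,248),(217,46),(457,115),(463,360),(228,443)]]
print("pegtop mean",np.mean(L,0))
for l in L:
    d=l-hub;print("pegtop",l.round(3),np.hypot(*d[:2]).round(4),np.degrees(np.arctan2(d[1],d[0])).round(2))
for nm,c,z in [("tongL",(222,550),.012),("tongR",(315,557),.012),("tip",(271,490),.014),("bL",(232,549),.014),("bR",(304,553),.014)]:
    l=pt(c,z);d=l-hub;print(nm,l.round(4),np.hypot(*d[:2]).round(4),np.degrees(np.arctan2(d[1],d[0])).round(2))
for nm,c in [("scr",(403,208)),("scr2",(410,148)),("lev",(398,281)),("lev2",(411,230))]: print(nm,w("top",*c,.02).round(3))
print("tumbler",w("top",158,196,.137))
E
```

```text
cam [0.44916556 0.03034887 0.99169213]
hub [0.56211799 0.07913727 0.042     ]
caps ctr [0.56072976 0.0790737  0.088     ]
0.0748 126.55
0.0739 -161.77
0.074 -89.73
0.0748 -17.76
0.0738 54.2
caps ctr [0.56023594 0.07885803 0.092     ]
0.0745 126.55
0.0735 -161.77
0.0737 -89.73
0.0744 -17.76
0.0734 54.2
pegfoot 0.1287 90.66
pegfoot 0.1227 18.92
pegfoot 0.1248 -54.04
pegfoot 0.1287 -127.1
pegfoot 0.1326 162.3
pegtop mean [0.56313608 0.07913006 0.075     ]
pegtop [0.562 0.208 0.075] 0.1289 90.19
pegtop [0.685 0.121 0.075] 0.1293 18.76
pegtop [ 0.638 -0.025  0.075] 0.1293 -53.87
pegtop [ 0.489 -0.025  0.075] 0.1272 -125.23
pegtop [0.442 0.117 0.075] 0.1256 162.45
tongL [0.3746 0.1276 0.012 ] 0.1937 165.51
tongR [0.3688 0.0688 0.012 ] 0.1936 -176.93
tip [0.4116 0.0959 0.014 ] 0.1514 173.66
bL [0.3752 0.1211 0.014 ] 0.1916 167.35
bR [0.3717 0.0756 0.014 ] 0.1905 -178.94
scr [ 0.538 -0.167  0.02 ]
scr2 [ 0.679 -0.19   0.02 ]
lev [ 0.372 -0.149  0.02 ]
lev2 [ 0.487 -0.184  0.02 ]
tumbler [0.56270167 0.35299299 0.137     ]
```

Run:
```python
import cv2,numpy as np
a=cv2.imread("pics/top0.png")[300:400,500:640];b=cv2.imread("pics/scene0.png")[0:100,120:260]
cv2.imwrite("pics/c1.png",np.hstack([cv2.resize(i,None,fx=2.8,fy=2.8,interpolation=cv2.INTER_CUBIC) for i in(a,b)]))
```

```text
(no output)
```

View pics/c1.png

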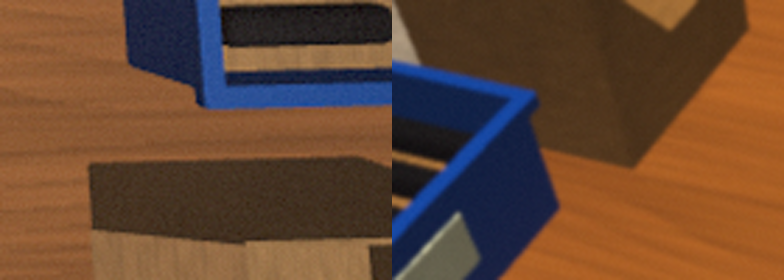

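Run:
```python
from h import *
b=w("top",532,358,0);print(b,w("scene",206,59,0))
for z in(.05,.1,.15,.2,.25):print(z,proj("top",[b[0],b[1],z]).round(1),w("top",533,382,z).round(3))
print("blue",w("top",532,323,0),w("top",573,337,.1))
print("blue scene",w("scene",178,75,0),w("scene",171,35,.08),w("scene",171,35,.12))
```

```text
[ 0.19046467 -0.45071885  0.        ] [ 0.18915956 -0.45071736  0.        ]
0.05 [[543.6 364. ]] [ 0.153 -0.425  0.05 ]
0.1 [[556.6 370.6]] [ 0.169 -0.401  0.1  ]
0.15 [[571.2 378. ]] [ 0.185 -0.377  0.15 ]
0.2 [[587.6 386.5]] [ 0.201 -0.352  0.2  ]
0.25 [[606.3 396. ]] [ 0.216 -0.328  0.25 ]
blue [ 0.26824984 -0.45640441  0.        ] [ 0.25638558 -0.48980382  0.1       ]
blue scene [ 0.27918448 -0.48936039  0.        ] [ 0.22057801 -0.5185138   0.08      ] [ 0.27107392 -0.47387418  0.12      ]
```

Call:
servo_tool(steps=[[[0, 0, 0, 0, 0, -4.5, 41], [0, 0, 0, 0, 0, -4.5, 41], [0, 0, 0, 3.2, -3.5, 0, 41], [0, 0, 0, 3.2, -3.5, 0, 41], [0, 0, 0, 3.2, -3.5, 0, 41]]])

```text
time: 0.6
position: [0.2768, -0.506, 0.3124]
ee_rot: [-180.0, -0.0, 19.0]
wrist_force: [1.0, -0.3, 1.0]
width: 0.583
```

Call:
servo_tool(steps=[[[0, 0, 0, 3.2, -3.5, 0, 41], [0, 0, 0, 3.2, -3.5, 0, 41], [0, 0, 0, 3.2, -3.5, 0, 41], [0, 0, 0, 3.2, -3.5, 0, 41], [0, 0, 0, 3.2, -3.5, 0, 41]]])

```text
time: 1.1
position: [0.3709, -0.2881, 0.3125]
ee_rot: [-180.0, 0.0, 19.0]
wrist_force: [0.9, -0.2, -0.5]
width: 0.412
```

Call:
servo_tool(steps=[[[0, 0, -8, 3.2, -3.5, 0, 41], [0, 0, -8, 0, 0, 0, 41], [0, 0, -8, 0, 0, 0, 41], [0, 0, -8, 0, 0, 0, 41], [0, 0, -3.3, 0, 0, 0, 41]]])

```text
time: 1.6
position: [0.3893, -0.2463, 0.3124]
ee_rot: [-180.0, 0.0, 54.6]
wrist_force: [0.5, -0.3, 0.5]
width: 0.409
```

Call:
servo_tool(steps=[[[0, 0, 0, 0, 0, 0, 41], [0, 0, 0, 0, 0, 0, 41]]])

```text
time: 1.8
position: [0.3894, -0.2465, 0.3125]
ee_rot: [-180.0, 0.0, 54.2]
wrist_force: [0.4, -0.4, 0.3]
width: 0.411
```

Call:
servo_tool(steps=[[[0, 0, 0, 4.74, -1.0, 0, 41], [0, 0, 0, 4.74, -1.0, 0, 41], [0, 0, 0, 4.74, -1.0, 0, 41], [0, 0, 0, 4.74, -1.0, 0, 41], [0, 0, 0, 4.74, -1.0, 0, 41]]])

```text
time: 2.3
position: [0.4877, -0.0232, 0.3128]
ee_rot: [180.0, -0.0, 54.2]
wrist_force: [1.2, -0.8, -0.0]
width: 0.408
```

Call:
servo_tool(steps=[[[0, 0, 0, 0, 0, 5, 41], [0, 0, 0, 0, 0, 5, 41], [0, 0, 0, 0, 0, 5, 41], [0, 0, 0, 0, 0, 4, 41], [0, 0, 0, 0, 0, 0, 41]]])

```text
time: 2.8
position: [0.4831, -0.0251, 0.1181]
ee_rot: [-179.5, 0.3, 54.3]
wrist_force: [-0.9, 1.0, 0.7]
width: 0.411
```

Run:
```python
from h import *
a=robot.read_camera("top")[:,:,::-1];b=robot.read_camera("scene")[:,:,::-1]
print(robot.get_state()["position"],robot.get_state()["ee_rot"])
cv2.imwrite("pics/c2.png",np.hstack([cv2.resize(i,None,fx=2.4,fy=2.4,interpolation=cv2.INTER_CUBIC) for i in(a[130:295,215:375],b[120:285,260:420])]))
```

```text
[ 0.48740161 -0.024706    0.12315478] [-1.79946804e+02  8.69303927e-03  5.42740908e+01]
```

View pics/c2.png

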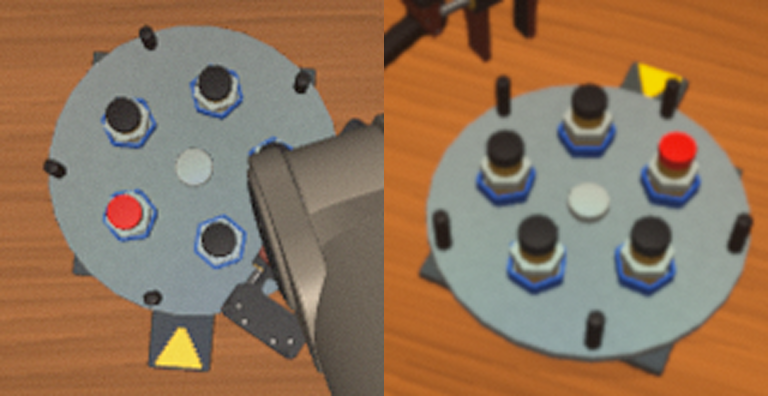

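Run:
```python
from h import *
f=lambda c:cr(c,(260,120),2.4)
print(w("scene",*f((503-384,80)),.075), proj("scene",[.4874,-.0247,.123]), f((503-384,45)))
print("hub",w("scene",*f((589-384,199)),.042))
for l,z in(((677-384,139),.088),):print("red",w("scene",*f(l),z))
```

```text
[ 0.48948404 -0.02433878  0.075     ] [[309.12592773 136.53090445]] (309.2916666666667, 138.45833333333334)
hub [0.56406609 0.07969974 0.042     ]
red [0.51316151 0.13759484 0.088     ]
```

Call:
servo_tool(steps=[[[0, 0, 0, 0, 0, 2.5, 41], [0, 0, 0, 0, 0, 2.5, 41], [0, 0, 0, 0, 0, 2, 41], [0, 0, 0, 0, 0, 0, 41]]])

```text
time: 3.3
position: [0.4879, -0.0251, 0.0533]
ee_rot: [180.0, -0.0, 54.3]
wrist_force: [-0.2, -0.6, 0.4]
width: 0.412
```

Call:
servo_tool(steps=[[[0, 0, -1.5, 0.0044, 0.335, 0, 41], [0, 0, -1.5, 0.0044, 0.335, 0, 41], [0, 0, -1.5, 0.0044, 0.335, 0, 41], [0, 0, -1.5, 0.0044, 0.335, 0, 41], [0, 0, -1.5, 0.0044, 0.335, 0, 41]]])

```text
time: 3.8
position: [0.5019, -0.0339, 0.0531]
ee_rot: [180.0, -0.0, 61.9]
wrist_force: [-0.1, -0.2, 0.6]
width: 0.408
```

Call:
servo_tool(steps=[[[0, 0, -2, 0.008, 0.447, 0, 41], [0, 0, -2, 0.008, 0.447, 0, 41], [0, 0, -2, 0.008, 0.447, 0, 41], [0, 0, -2, 0.008, 0.447, 0, 41], [0, 0, -2, 0.008, 0.447, 0, 41]]])

```text
time: 4.3
position: [0.5221, -0.0428, 0.0527]
ee_rot: [-180.0, 0.0, 71.9]
wrist_force: [-1.5, -0.0, 0.5]
width: 0.412
```

Run:
```python
from h import *
a=robot.read_camera("top")[:,:,::-1];b=robot.read_camera("scene")[:,:,::-1]
s=robot.get_state();p=s["position"];print(p,s["ee_rot"],s["wrist_force"],np.hypot(p[0]-.562,p[1]-.079))
cv2.imwrite("pics/c3.png",np.hstack([cv2.resize(i,None,fx=2.4,fy=2.4,interpolation=cv2.INTER_CUBIC) for i in(a[130:295,215:375],b[120:285,260:420])]))
```

```text
[ 0.52264532 -0.04295381  0.05269556] [ 1.79971868e+02 -1.67879868e-02  7.18406959e+01] [0.73442122 0.09755081 0.719421  ] 0.1281464879357839
```

View pics/c3.png

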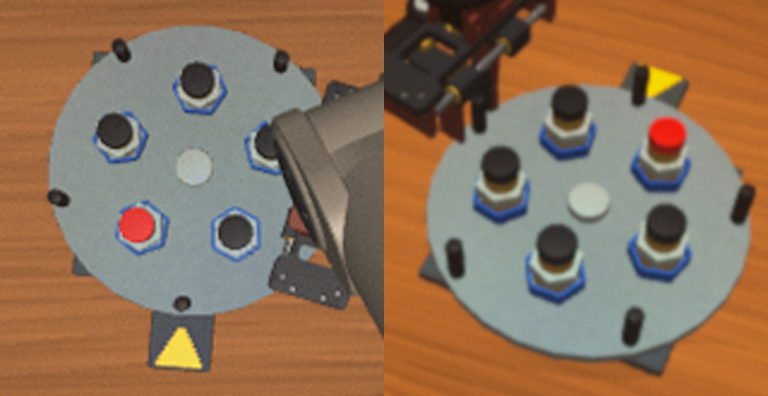

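```bash
cat >> h.py <<'E'
def red(n="top",img=None):
    if img is None: img=robot.read_camera(n)
    i=img.astype(int);m=((i[:,:,0]>120)&(i[:,:,1]<90)&(i[:,:,2]<90)).astype(np.uint8)
    k,l,s,c=cv2.connectedComponentsWithStats(m);j=1+np.argmax(s[1:,4])
    return c[j],s[j,4]
def redang(n="top",img=None,ctr=(.5607,.0791)):
    c,a=red(n,img);X=w(n,*c,.088);d=X[:2]-ctr
    return X.round(4),a,np.hypot(*d).round(4),np.degrees(np.arctan2(d[1],d[0])).round(2)
E
python3 - <<'E'
from h import *
print(redang("top",cv2.imread("pics/top0.png")[:,:,::-1]),redang("scene",cv2.imread("pics/scene0.png")[:,:,::-1]))
a=robot.read_camera("top");print(redang("top",a));print(redang("scene"))
E
```

```text
(array([0.2341, 0.0453, 0.088 ]), np.int32(6291), np.float64(0.3283), np.float64(-174.09)) (array([ 0.8756, -0.0127,  0.088 ]), np.int32(17194), np.float64(0.328), np.float64(-16.25))
(array([0.231 , 0.5855, 0.088 ]), np.int32(986), np.float64(0.6042), np.float64(123.06))
(array([ 0.8582, -0.3526,  0.088 ]), np.int32(1983), np.float64(0.5243), np.float64(-55.43))
```

Wood passes as red; tighten the mask and limit it to the carousel.

```bash
sed -i 's/m=((i.*uint8)/m=((i[:,:,0]>140)\&(i[:,:,1]<60)\&(i[:,:,2]<60)).astype(np.uint8);m[:,:220]=0;m[:,420:]=0;m[:130]=0;m[270:]=0/' h.py
python3 - <<'E'
from h import *
print(redang("top",cv2.imread("pics/top0.png")[:,:,::-1]),redang("scene",cv2.imread("pics/scene0.png")[:,:,::-1]))
print(redang("top"),redang("scene"))
E
```

```text
(array([0.5187, 0.1417, 0.088 ]), np.int32(74), np.float64(0.0754), np.float64(123.84)) (array([0.5225, 0.1402, 0.088 ]), np.int32(144), np.float64(0.072), np.float64(121.98))
(array([0.5098, 0.1362, 0.088 ]), np.int32(23), np.float64(0.0765), np.float64(131.73)) (array([0.5104, 0.1286, 0.088 ]), np.int32(141), np.float64(0.0706), np.float64(135.46))
```

```bash
sed -i 's/m=((i\[:,:,0\]>140).*uint8);/h=cv2.cvtColor(img,cv2.COLOR_RGB2HSV);m=(((h[:,:,0]<4)|(h[:,:,0]>172))\&(h[:,:,1]>150)\&(h[:,:,2]>150)).astype(np.uint8);/' h.py
python3 - <<'E'
from h import *
for f in("top","scene"):print(redang(f,np.ascontiguousarray(cv2.imread(f"pics/{f}0.png")[:,:,::-1])))
print(redang("top"),redang("scene"), robot.get_state()["time"])
E
```

```text
(array([0.5168, 0.1396, 0.088 ]), np.int32(159), np.float64(0.0747), np.float64(125.95))
(array([0.5213, 0.1399, 0.088 ]), np.int32(160), np.float64(0.0725), np.float64(122.92))
(array([0.5043, 0.1283, 0.088 ]), np.int32(159), np.float64(0.0748), np.float64(138.92)) (array([0.5091, 0.1286, 0.088 ]), np.int32(155), np.float64(0.0715), np.float64(136.2)) 4.7
```

Call:
servo_tool(steps=[[[0, 0, -2, 0.008, 0.447, 0, 41], [0, 0, -2, 0.008, 0.447, 0, 41], [0, 0, -2, 0.008, 0.447, 0, 41], [0, 0, -2, 0.008, 0.447, 0, 41], [0, 0, -2, 0.008, 0.447, 0, 41]]])

```text
time: 5.2
position: [0.5433, -0.0476, 0.0526]
ee_rot: [-179.9, 0.0, 81.9]
wrist_force: [-0.2, 1.6, 1.2]
width: 0.411
```

Call:
servo_tool(steps=[[[0, 0, -2, 0.008, 0.447, 0, 41], [0, 0, -2, 0.008, 0.447, 0, 41], [0, 0, -2, 0.008, 0.447, 0, 41], [0, 0, -2, 0.008, 0.447, 0, 41], [0, 0, -2, 0.008, 0.447, 0, 41]]])

```text
time: 5.7
position: [0.5656, -0.049, 0.0526]
ee_rot: [-179.9, 0.0, 91.9]
wrist_force: [-0.3, -0.1, 0.3]
width: 0.411
```

Call:
servo_tool(steps=[[[0, 0, -2, 0.008, 0.447, 0, 41], [0, 0, -2, 0.008, 0.447, 0, 41], [0, 0, -2, 0.008, 0.447, 0, 41], [0, 0, -2, 0.008, 0.447, 0, 41], [0, 0, -1, 0.002, 0.223, 0, 41]]])

```text
time: 6.2
position: [0.5861, -0.0468, 0.0526]
ee_rot: [-180.0, 0.0, 100.9]
wrist_force: [-1.0, -0.7, 0.8]
width: 0.407
```

Call:
servo_tool(steps=[[[0, 0, 0, 0, 0, 0, 41], [0, 0, 0, 0, 0, 0, 41]]])

```text
time: 6.4
position: [0.586, -0.0465, 0.0527]
ee_rot: [180.0, -0.0, 100.8]
wrist_force: [-0.4, -0.6, -0.7]
width: 0.408
```

Run:
```python
from h import *
a=robot.read_camera("top");b=robot.read_camera("scene")
print(redang("top",a),redang("scene",b))
s=robot.get_state();p=s["position"];print(s["time"],p,s["ee_rot"],s["wrist_force"],np.hypot(p[0]-.562,p[1]-.079))
a=a[:,:,::-1]
cv2.imwrite("pics/c4.png",cv2.resize(a[130:295,215:375],None,fx=3.6,fy=3.6,interpolation=cv2.INTER_CUBIC))
```

```text
(array([0.4879, 0.0953, 0.088 ]), np.int32(153), np.float64(0.0746), np.float64(167.48)) (array([0.4927, 0.0952, 0.088 ]), np.int32(145), np.float64(0.0699), np.float64(166.7))
6.5 [ 0.58592151 -0.04658224  0.05268468] [1.79991686e+02 4.47577120e-05 1.00795549e+02] [ 0.283813   -0.09315304 -0.61197507] 0.1278402858956639
```

View pics/c4.png

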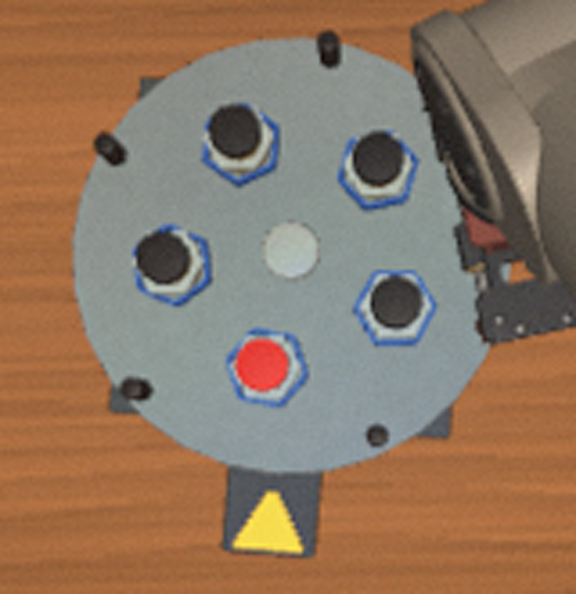

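Run:
```python
from h import *
a=cv2.imread("pics/top0.png");h=cv2.cvtColor(a,cv2.COLOR_BGR2HSV)
m=((h[:,:,0]>20)&(h[:,:,0]<35)&(h[:,:,1]>120)&(h[:,:,2]>150)).astype(np.uint8);m[:255]=0;m[290:]=0;m[:,:270]=0;m[:,310:]=0
mo=cv2.moments(m,True);u,v=mo["m10"]/mo["m00"],mo["m01"]/mo["m00"]
q,T=cv2.minEnclosingTriangle(cv2.findContours(m,0,2)[0][0]);print(T.reshape(3,2),mo["m00"])
Y=w("top",u,v,.014)
# axis estimates: hub pixel centre by mask around
x0=np.array([.5612,.0791])
W=np.array([w("top",*t,.014)[:2] for t in T.reshape(3,2)]);print(W)
t=W[np.argmax(W[:,0])];b=(W.sum(0)-t)/2
an=lambda d:np.degrees(np.arctan2(d[1],d[0]))%360
print("ptr: centroid",an(Y[:2]-x0),"median",an(b-t),"tip",an(t-x0))
# deck circle
for z in (.03,):
  g=((h[:,:,0]>85)&(h[:,:,0]<115)&(h[:,:,1]>15)&(h[:,:,1]<110)&(h[:,:,2]>90)).astype(np.uint8);g[:,:225]=0;g[:,365:]=0;g[:135]=0;g[265:]=0
  c=max(cv2.findContours(g,0,1)[0],key=cv2.contourArea)[:,0,:]
  X=np.array([w("top",*k,z)[:2] for k in cv2.convexHull(c)[:,0,:]]);
  r=least_squares(lambda p:np.hypot(X[:,0]-p[0],X[:,1]-p[1])-p[2],[.56,.08,.14],loss="soft_l1",f_scale=.001);print("deck",r.x)
L=[w("top",*cr(c),.088) for c in[(262,364),(396,301),(379,157),(236,131),(163,258)]]
ct=np.mean(L,0);A=[(an((l-ct)[:2])-72*i)%360 for i,l in enumerate(L)];print(ct,np.round(A,2),np.mean(A))
```

```text
[[300.2     283.4    ]
 [290.45834 263.91666]
 [278.0146  281.69342]] 200.0
[[0.37126354 0.07306183]
 [0.41575494 0.09455154]
 [0.37626148 0.12350494]]
ptr: centroid 174.04485495527481 median 174.92149607521208 tip 173.935856448428
deck [0.51542517 0.06359103 0.10430021]
[0.56108667 0.07894666 0.088     ] [167.47 168.03 167.8  167.67 168.28] 167.84998698267188
```

Call:
servo_tool(steps=[[[0, 0, -1.5, 0.0044, 0.335, 0, 41], [0, 0, -1.5, 0.0044, 0.335, 0, 41], [0, 0, -1.5, 0.0044, 0.335, 0, 41], [0, 0, -1, 0.002, 0.223, 0, 41], [0, 0, -0.5, 0.0005, 0.111, 0, 41]]])

```text
time: 7.0
position: [0.5993, -0.0434, 0.0526]
ee_rot: [180.0, -0.0, 106.9]
wrist_force: [-1.0, -1.1, 0.6]
width: 0.416
```

Call:
servo_tool(steps=[[[0, 0, 0, 0, 0, 0, 41], [0, 0, 0, 0, 0, 0, 41], [0, 0, 0, 0, 0, 0, 41]]])

```text
time: 7.3
position: [0.5991, -0.0434, 0.0528]
ee_rot: [180.0, 0.0, 106.8]
wrist_force: [0.3, 0.7, 0.1]
width: 0.406
```

Run:
```python
from h import *
a=robot.read_camera("top");b=robot.read_camera("scene")
print(redang("top",a),redang("scene",b))
s=robot.get_state();p=s["position"];print(s["time"],p,s["ee_rot"],s["wrist_force"],np.hypot(p[0]-.562,p[1]-.079))
cv2.imwrite("pics/c5.png",cv2.resize(a[130:295,215:375,::-1],None,fx=3.6,fy=3.6,interpolation=cv2.INTER_CUBIC))
```

```text
(array([0.4868, 0.0878, 0.088 ]), np.int32(157), np.float64(0.0745), np.float64(173.32)) (array([0.491 , 0.0879, 0.088 ]), np.int32(151), np.float64(0.0703), np.float64(172.81))
7.4 [ 0.59904713 -0.04345779  0.05275005] [1.79984618e+02 5.99243348e-03 1.06806703e+02] [ 0.07360439 -0.15790443  0.05375683] 0.1279390449679736
```

View pics/c5.png

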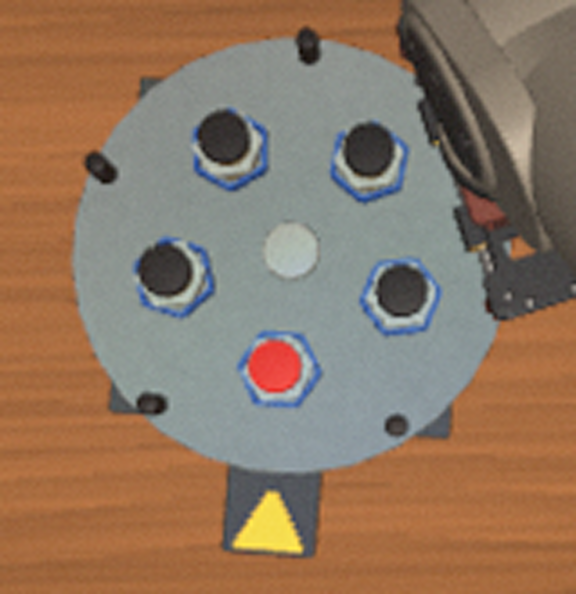

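```bash
python3 - <<'E'
from h import *
an=lambda d:np.degrees(np.arctan2(d[1],d[0]))%360
def fit(pts,z,r,off):
    W=np.array([w("top",*cr(c),z)[:2] for c in pts])
    f=lambda p:np.concatenate([W[i]-p[:2]-r*np.array([np.cos(p[2]+np.radians(off+72*i)),np.sin(p[2]+np.radians(off+72*i))]) for i in range(len(W))])
    s=least_squares(f,[.561,.079,3.03]);print(s.x[:2],np.degrees(s.x[2]),np.abs(s.fun).max())
fit([(274,366),(402,290),(368,149),(224,137),(164,270)],.088,.0745,0)
# peg tops: red+36, then (occluded), then ...
W=[((396,422),36),((308,36),36+144),((93,161),36+216),((145,400),36+288)]
for c,o in W:
    d=w("top",*cr(c),.075)[:2]-np.array([.5621,.0791]);print(np.hypot(*d),an(d)-o)
# stand plate corners (z=.012) & tongue sides from initial crop
for l,rr in (((230,472),(223,549)),((322,475),(315,556))):
    A,B=w("top",*cr(l),.012),w("top",*cr(rr),.012);print("tongue side",an((B-A)[:2]))
E
python3 - <<'E'
import cv2
a=cv2.imread("pics/c5.png")
t=cv2.imread("pics/top0.png")[250:295,265:320]
cv2.imwrite("pics/c6.png",cv2.resize(t,None,fx=12,fy=12,interpolation=cv2.INTER_CUBIC))
E
```

```text
[0.56097666 0.07942828] 173.71662528295113 0.000480361829439932
0.12620207369679526 173.7996787815014
0.1282788434918631 173.6030479415865
0.12904433000768964 -186.0721071171676
0.12752905653695235 -187.17214213390992
tongue side 174.03322880428507
tongue side 173.9432638552999
```

View pics/c6.png

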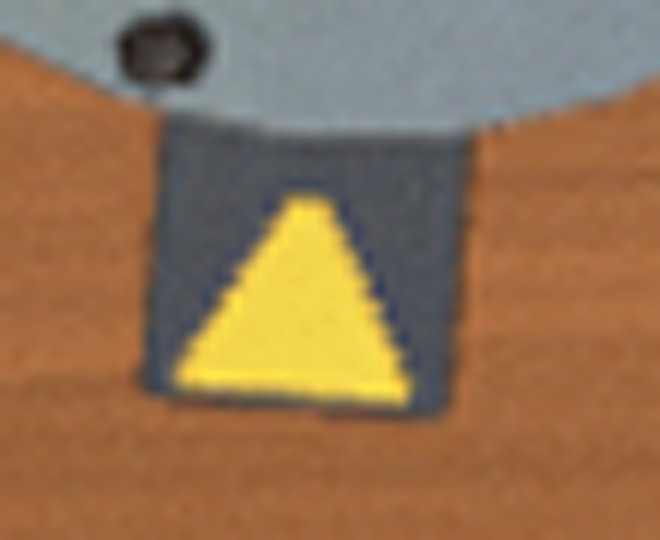

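Call:
servo_tool(steps=[[[0, 0, -0.25, 0, 0.055, 0, 41], [0, 0, -0.25, 0, 0.055, 0, 41], [0, 0, 0, 0, 0, 0, 41], [0, 0, 0, 0, 0, 0, 41], [0, 0, 0, 0, 0, 0, 41]]])

```text
time: 7.9
position: [0.5999, -0.0432, 0.0527]
ee_rot: [-180.0, 0.0, 107.3]
wrist_force: [-0.4, 0.0, 1.4]
width: 0.412
```

Call:
servo_tool(steps=[[[0, 0, 0, 0, -0.3, 0, 41], [0, 0, 0, 0, -0.4, 0, 41], [0, 0, 0, 0, -0.2, 0, 41], [0, 0, 0, 0, 0, 0, 41], [0, 0, 0, 0, 0, 0, 41]]])

```text
time: 8.4
position: [0.5915, -0.0459, 0.0527]
ee_rot: [180.0, 0.0, 107.3]
wrist_force: [-0.3, 0.4, -0.2]
width: 0.408
```

Run:
```python
from h import *
a=robot.read_camera("top");b=robot.read_camera("scene")
print(redang("top",a),redang("scene",b))
s=robot.get_state();print(s["time"],s["position"],s["wrist_force"])
```

```text
(array([0.4867, 0.0874, 0.088 ]), np.int32(157), np.float64(0.0744), np.float64(173.61)) (array([0.4909, 0.0872, 0.088 ]), np.int32(153), np.float64(0.0703), np.float64(173.42))
8.5 [ 0.59160865 -0.04575193  0.05272969] [-0.0861802  -0.88301925  0.01328853]
```

Call:
servo_tool(steps=[[[0, 0, 0, 0, 0, -2, 41], [0, 0, 0, 0, 0, -3, 41], [0, 0, 0, 0, 0, -4, 41], [0, 0, 0, 0, 0, -5, 41], [0, 0, 0, 0, 0, -5, 41]]])

```text
time: 9.0
position: [0.591, -0.0456, 0.2443]
ee_rot: [-180.0, -0.0, 107.3]
wrist_force: [1.3, -0.8, 0.3]
width: 0.412
```

Call:
servo_tool(steps=[[[0, 0, 0, -4, 0, -2, 41], [0, 0, 0, -4, 0, 0, 41], [0, 0, 0, -4, 0, 0, 41], [0, 0, 0, -3, 0, 0, 41], [0, 0, 0, 0, 0, 0, 41]]])

```text
time: 9.5
position: [0.6361, -0.1953, 0.2617]
ee_rot: [-179.9, 0.1, 106.9]
wrist_force: [0.1, -0.2, 0.6]
width: 0.409
```

Run:
```python
from h import *
a=robot.read_camera("top");b=robot.read_camera("scene")
print(redang("top",a),redang("scene",b))
s=robot.get_state();print(s["time"],s["position"],s["joint_velocities"].round(2),s["wrist_force"])
cv2.imwrite("pics/c7.png",cv2.resize(a[130:295,215:375,::-1],None,fx=3.6,fy=3.6,interpolation=cv2.INTER_CUBIC))
cv2.imwrite("pics/s7.png",b[:,:,::-1])
```

```text
(array([0.4867, 0.0874, 0.088 ]), np.int32(157), np.float64(0.0744), np.float64(173.61)) (array([0.4909, 0.0871, 0.088 ]), np.int32(151), np.float64(0.0703), np.float64(173.49))
9.6 [ 0.6359263  -0.18909617  0.26222452] [-1.37 -0.96 -1.96  1.06 -0.36  0.01 -0.2 ] [0.31961207 0.08042785 0.08595832]
```

View pics/c7.png

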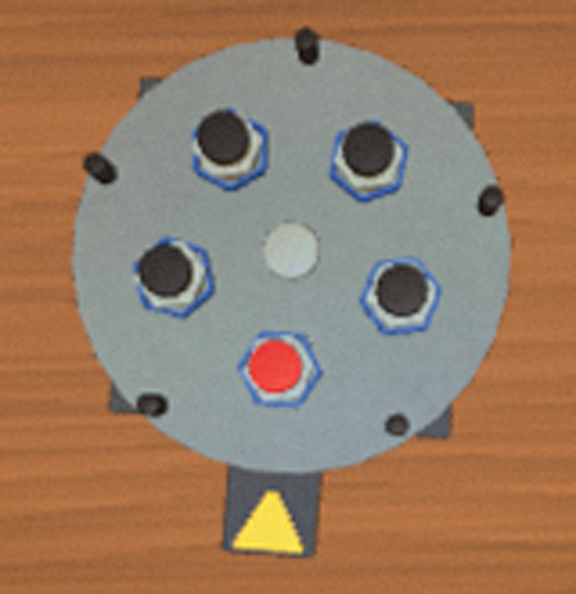

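View pics/s7.png

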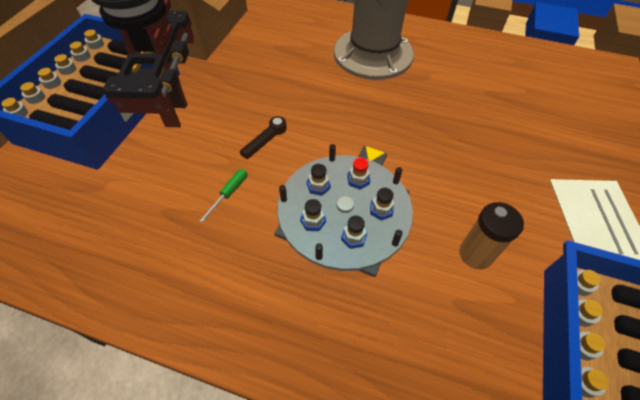

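The pictures show red cap at (275,365), in line with the pointer at (271,490). All five fittings are standing in their nests. The tumbler, lever handle and screwdriver are at the same pixels as at the start.

```bash
python3 -c "
from bench import robot
print(robot.finish_job())"
```

```text
the job is handed in; nothing more can be done
None
```

I turned the carousel about 48° counter-clockwise, and the red-capped fitting now stands in front of the yellow pointer. To do it, I set the half-open fingertips on either side of one rim peg and pushed that peg slowly with the trailing finger. Then I backed off, lifted clear and handed the job in at about 9.6 s.

- **Alignment:** the last checks put the red fitting at about 173.6–174.1° and the pointer at about 174.1° ± 0.3°. That is within roughly half a degree.
- **Standing still:** the fitting's angle read the same, 173.61° (top camera), before and after I lifted the gripper away.
- **Contact:** the wrist force readings stayed under 2 N along each axis throughout. The fittings stayed in their nests, and the tumbler, lever handle and screwdriver look unmoved.
- **Disagreements:**
  - The two cameras differed by about 0.1–4° during the turn, and by 0.1° at the end.
  - Estimates of the pointer's direction ranged from 173.7° to 174.9°.
  - An automatic fit of the deck's outline failed and I did not use it.

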